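Fold up the three-panel spatter guard

ROBOT

A 6-joint arm with a two-finger parallel gripper is mounted at the origin on a cart in front of the work surface, level with it; the furniture and walls round the work are solid. World frame = base frame: x ahead of the robot, y to its left, z up, the work surface at z = 0. Lengths are in mm, angles in rad, forces in N, time in s.
With the tool pointing down it reaches from about 325 to 850 mm from the base axis. Payload 4.4 kg.
Tool frame: the origin (TCP) lies between the finger pads, 19 mm behind the fingertips; this is the grasp point; z points along the fingers, y is the line along which they close (so a half turn about z gives the same grasp; the last joint's range is limited). The gripper opens to 94 mm and grips with 3 to 60 N. Pads are 16 mm wide; open, the fingers measure 119 mm over their backs; the gripper's body (75 mm by 177 mm) begins 78 mm behind the grasp point.
Start: joints at [-1.391, 0.207, 1.542, -0, 1.393, -0.15], TCP at [186.748, -543.831, 224.247] pointing down, gripper open.
Joint ranges: [-2.73, 2.73], [-0.86, 2.22], [0.23, 2.46], [-1.11, 4.25], [0.08, 2.63], [-2.82, 2.82]. Speed limits (rad/s): [2.79, 2.79, 3.14, 3.14, 3.14, 3.14].

INTERFACE

Orientations are given as a 3x3 rotation matrix whose columns are the frame's x, y, z axes.
In Python, from rig import ctrl gives the robot as it stands.
- The arm moves only by the tool move_arm, never from a script. Its argument "deltas" is a list of rows, each a list of 7 numbers: the shift along the world's x, y, z each as a share of 250 mm, from -1 to 1, then the turn, a rotation vector about the world's x, y, z each as a share of pi rad, from -1 to 1, then the closure, from 0 (fully open) to 1 (shut). A call has 1 to 8 rows; each row is the pose to reach, as a shift and turn from the pose commanded when the call began, turning the shorter way round; what a row does not reach only later rows make up. A row lasts 1/8 s, in which the tool goes at most 62.5 mm and 10.7 degrees, less where a joint would pass 70% of its speed; a pose out of reach is approached as far as the arm can. A call with a number of a shift or a turn outside -1 to 1 is refused whole. A call with a gripper value outside its range is refused whole. The fingers move at their own pace and stop on an object; "newtons" is the grip in N (left out, the last holds). Time passes only in rows, so rows that repeat a pose let the fingers close. It gives the time, the measured TCP pose, the force, the opening and the grip force at its end, in the units of the state.
- ctrl.observe(): the state, without advancing time (a new reading comes with each control period).
- ctrl.snapshot(name): name is "side" or "top" or "wrist"; returns the picture (384x512x3 uint8, red, green, blue); there is no depth.
- ctrl.get_calibration(name): a dict with "K" (3x3 intrinsics, pixels), "camera_from_world" (4x4, takes a point from world to camera coordinates); the wrist camera has in their place "T_tool_cam" (4x4, takes a point from camera to tool coordinates, whose origin is the TCP and whose axes are the flange's). Camera axes: x right, y up, looking along -z (the intrinsics and any distortion apply to the point x, -y, -z); pixel columns grow to the right and rows downward; lengths in mm; the calibration is good to about 2 mm. A picture is of the moment at which its call begins: read the wrist's pose just before it. get_calibration takes no time and is no camera call.
- ctrl.finish_job(): hands the job in; it is judged then, once.
Trained networks look in the newest picture that a camera, given by its name, has taken for a name from the list of things; names that differ only in an ending like _2 or _b are one class to them, and where a whole thing is asked for, a point or a joint stands for the part that bears it (a point fixed in the world has none). Each returns a list of dicts, best first, with "score" (0 to 1); they miss things now and then, are a little off and sometimes report something else, mostly with a low value. They report only what shows in the picture. A call takes as long as a camera call.
- ctrl.silhouettes(camera, name): "pixels" (384x512 bool, what is visible of it).
- ctrl.place_of(camera, name): "centre" ([x, y, z] in mm, in world coordinates, good to about 4 mm: a listed point, or the origin of a listed thing).
The state is a dict: "time": time; "joint_pos": joint angles; "qvel": joint speeds; "tau": joint torques, N m; "tcp_pos": TCP position; "eef_rot": TCP orientation; "wrist_force": force on the tool from outside, world axes, zero at the start; "moment": the same for the moment, N m; "opening": opening from 0.0 (shut) to 1.0 (fully open); "grip_force": force on a finger pad.
Only numpy, scipy, OpenCV 4.12 (cv2) and the standard library are available. Lean on these libraries where they do the work, as an engineer would, in place of code of your own. Each camera call takes 0.05 s, during which the arm holds its last target. There are 200 camera calls.

TASK

Fold up the metal spatter guard that stands open on the worktop. First fold its free end panel in until it lies flat against the middle panel, while the middle panel still stands open; then swing these two together until they lie flat against the back panel, let go, and leave the things around it where they stand.

Things in the scene. Friction and masses are not known exactly. Their poses are not given: they have to be found in the camera images.
- guard: Fixed back panel of the spatter guard: ribbed aluminium sheet 140 x 8 mm, top edge 100 mm above the worktop, on a dark steel foot 75x150x8. Origin on the worktop under the panel's middle; y along the panel; the others fold onto its -x side. Foot reaches 20 mm to -x, 55 to +x. Chain: back (foot), middle, end (free, shorter), same sheet, lower edges 12 mm above the worktop.
- mid_panel (a joint): Upright hinge of the middle panel (140 x 8 mm) on the back panel, rad: 0 = folded, parallel to the back panel, mid-planes 22 mm apart (the end panel goes between); grows as it opens, anticlockwise from above; stop at 2.3; starts at 1.3 to 1.75. Stiff: turns at about 4 N on its knob and stays where left. Its plane lies 11 mm beside the axis.
- end_panel (a joint): Upright hinge of the end panel (reaches 110 mm, 8 thick) on the middle panel's far end, rad: 0 = folded on the middle panel's inner face (facing the back panel), mid-planes 11 mm apart; grows as it opens, anticlockwise from above; stop at 2.2; starts at 1.1 to 1.6. Easy: turns at about 1 N on its knob and stays. Unfolded, it strikes the back panel when the middle one closes.
- mid_hinge (a point): Point on the axis of the hinge between back and middle panel, 125 mm above the worktop (25 mm above the panels' top edges).
- end_hinge (a point): Point on the axis of the hinge between middle and end panel, 125 mm above the worktop.
- mid_knob (a point): Middle panel's knob: upright round wooden pin, 16 mm across, on its top edge, from 100 to 145 mm above the worktop, 122 mm from mid_hinge along the panel. Point on the pin's axis, 125 mm up: a TCP height at which the fingertips clear the panels. z up, x square to the panel towards its inner face, y along it away from mid_hinge.
- end_knob (a point): End panel's knob: same pin (16 mm across, 100 to 145 mm above the worktop) on its top edge, 88 mm from end_hinge along the panel. Point on its axis, 125 mm up. z up, x square to the panel, y along it towards end_hinge. With the end panel folded the two knobs are about 70 mm apart along the panels.
- mug: Bystander: stoneware mug, cream with dark twigs, 91x117x85 mm, loose, not to be disturbed. Origin at the centre of its underside, z up.
- tea_box: Bystander: upright tea carton 50x64x107 mm, loose, not to be disturbed. Origin at the centre of its underside, z up.
- spice_jar: Bystander: spice jar with red cap, 45x45x109 mm, loose, not to be disturbed. Origin at the centre of its underside, z up.
- wafer: Bystander: flat wrapped biscuit 66x140x14 mm, loose, not to be disturbed. Origin at the centre of its underside, z up.
- honey: Bystander: honey jar with yellow lid, 66x66x83 mm, loose, not to be disturbed. Origin at the centre of its underside, z up.
- keys: Bystander: keys on a ring lying flat, 94x122x8 mm, loose, not to be disturbed. Origin at the centre of its underside, z up.

How it is judged (in metres and radians):
On the way:
1. the end panel lies flat against the middle panel (within 0.12 rad) while the middle panel still stands open (more than 0.9 rad) (value of joint end_panel below 0.12 rad and value of joint mid_panel above 0.9 rad), for 0.2 s.
At the end, for the whole second after the job is handed in: End panel within 0.12 rad of flat against the middle panel and middle panel within 0.12 rad of its folded position along the back panel, no loose thing moved by more than 40 mm or tipped (value of joint each of end_panel, mid_panel below 0.12 rad); the robot touches nothing.
It fails at once if a thing standing or lying around the guard is moved by more than 40 mm (distance of any of mug, tea_box, spice_jar, wafer, honey, keys from where it was at the start of the episode above 0.04 m).
It fails at once if a thing around the guard is tipped over (angle between any of mug, tea_box, spice_jar, wafer, honey, keys's own z axis and vertical above 0.5 rad).
It also fails if it takes over 56 s, if anything falls off the work surface, if the arm or the gripper's body presses on something with over 40 N, if the wrist force passes 120 N, or if a joint passes its speed limit or range.

## Working session

There is one attempt and no reset: what is moved stays moved. The work goes in short steps, Python scripts to look and compute and a tool call to move; the robot and the scene stay as the last step left them, time stands still between calls to the robot, and variables do not carry over. Pictures are saved under pics/ and viewed, at most 10 in all, crops included, and the job is handed in when it is done.

Besides the shell and the picture viewer there is one more tool, called after "Emit:" as a command line: name --pt "numbers of a row" for each row, then --argument value for the rest. move_arm: Moves the arm, as the interface text tells. Its arguments: {"type":"object","properties":{"deltas":{"type":"array"},"newtons":{"type":"number"}},"required":["deltas"]}

```bash
ls; mkdir -p pics; python3 - <<'E'
from rig import ctrl
import cv2,numpy as np
for c in ("top","side"):
    im=ctrl.snapshot(c); cv2.imwrite(f"pics/{c}0.png",im[:,:,::-1])
    for n in ["guard","mid_hinge","end_hinge","mid_knob","end_knob","mug","tea_box","spice_jar","wafer","honey","keys"]:
        r=ctrl.place_of(c,n)
        print(c,n,[(np.round(d["centre"]).tolist(),round(d["score"],2)) for d in r[:2]])
s=ctrl.observe();print(s["time"],s["tcp_pos"],np.round(s["eef_rot"],3).tolist(),s["opening"])
E
```

```text
pics
top guard [([608.0, -99.0, -0.0], 0.86)]
top mid_hinge [([578.0, -170.0, 125.0], 0.79)]
top end_hinge [([442.0, -119.0, 130.0], 0.79)]
top mid_knob [([460.0, -132.0, 125.0], 0.69), ([442.0, -319.0, 4.0], 0.57)]
top end_knob [([491.0, -47.0, 128.0], 0.55), ([440.0, -116.0, 130.0], 0.28)]
top mug [([442.0, -321.0, 2.0], 0.82)]
top tea_box [([629.0, 86.0, 3.0], 0.46)]
top spice_jar [([535.0, 123.0, 2.0], 0.51)]
top wafer [([440.0, 501.0, -2.0], 0.57)]
top honey [([654.0, 187.0, 4.0], 0.8)]
top keys [([496.0, -473.0, -4.0], 0.43)]
side guard [([604.0, -98.0, -0.0], 0.95), ([442.0, -120.0, 126.0], 0.52)]
side mid_hinge [([579.0, -165.0, 126.0], 0.6)]
side end_hinge [([440.0, -119.0, 128.0], 0.77), ([497.0, -471.0, -1.0], 0.65)]
side mid_knob [([492.0, -46.0, 125.0], 0.64), ([460.0, -130.0, 124.0], 0.61)]
side end_knob [([495.0, -50.0, 125.0], 0.7)]
side mug [([445.0, -318.0, -2.0], 0.77)]
side tea_box [([628.0, 90.0, 1.0], 0.85)]
side spice_jar [([534.0, 122.0, -2.0], 0.67), ([441.0, -120.0, 128.0], 0.44)]
side wafer [([439.0, 502.0, -3.0], 0.57)]
side honey [([651.0, 189.0, -1.0], 0.54)]
side keys [([495.0, -474.0, -1.0], 0.69)]
1.2 [ 186.74013047 -543.85318585  224.27240529] [[0.946, 0.325, 0.0], [0.325, -0.946, -0.0], [-0.0, 0.0, -1.0]] 0.9983142216842544
```

View pics/top0.png

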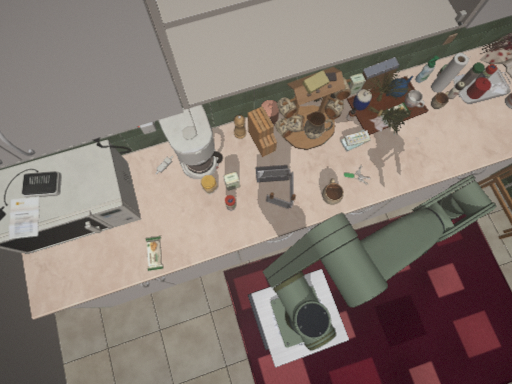

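View pics/side0.png

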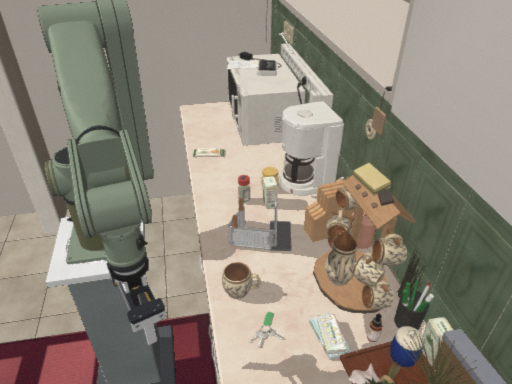

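The top view shows the back panel at about (272,173), the middle panel running from (289,178) to (293,197), and the end panel from there to (270,194), with brown knobs. That agrees with the reported points, and the distances check: mid_hinge to knob 123, end_hinge to end_knob 88. This puts mid at about 1.41 rad and end at about 1.3 rad. In the side view the spice jar (244,188) and tea box (270,192) stand clear of the path.

I'm moving above the end knob now.

Emit:
move_arm --pt "0.1 0.16 0 0 0 0.016 0.5" --pt "0.2 0.33 0 0 0 0.033 0.5" --pt "0.3 0.5 0 0 0 0.05 0.5" --pt "0.41 0.66 0 0 0 0.066 0.5" --pt "0.51 0.83 0 0 0 0.083 0.5" --pt "0.61 0.99 0 0 0 0.098 0.5" --pt "0.61 0.99 0 0 0 0.098 0.5" --newtons 20

```text
time: 2.08
tcp_pos: [340.3, -294.0, 224.4]
eef_rot: [[0.8, 0.6, 0.0], [0.6, -0.8, 0.0], [0.0, 0.0, -1.0]]
wrist_force: [0.2, 0.2, -0.3]
opening: 0.498
grip_force: 0.0
```

Emit:
move_arm --pt "0.1 0.16 0 0 0 0.016 0.5" --pt "0.2 0.33 0 0 0 0.033 0.5" --pt "0.3 0.5 0 0 0 0.05 0.5" --pt "0.41 0.66 0 0 0 0.066 0.5" --pt "0.51 0.83 0 0 0 0.083 0.5" --pt "0.61 0.99 0 0 0 0.098 0.5" --pt "0.61 0.99 0 0 0 0.098 0.5"

```text
time: 2.95
tcp_pos: [493.0, -47.8, 224.3]
eef_rot: [[0.582, 0.813, 0.0], [0.813, -0.582, -0.0], [0.0, 0.0, -1.0]]
wrist_force: [-1.0, -0.1, 0.1]
opening: 0.499
grip_force: 0.0
```

```bash
cat > h.py <<'E'
from rig import ctrl
import cv2,numpy as np
def st():
    s=ctrl.observe();R=np.array(s["eef_rot"])
    print("t",round(s["time"],2),"tcp",np.round(s["tcp_pos"],1),"yawy",round(np.degrees(np.arctan2(R[1,1],R[0,1])),1),"Rz",np.round(R[:,2],3),"F",np.round(s["wrist_force"],1),"op",round(s["opening"],2),"g",s["grip_force"],"q6",round(s["joint_pos"][5],2));return s
def look(cams,names):
    for c in cams:
        im=ctrl.snapshot(c)
        for n in names:
            r=ctrl.place_of(c,n); print(c,n,[(np.round(d["centre"],1).tolist(),round(d["score"],2)) for d in r[:2]])
    return im
E
python3 - <<'E'
from h import *
st(); im=look(["wrist"],["end_knob","end_hinge","mid_knob","mid_hinge"])
cv2.imwrite("pics/w1.png",im[:,:,::-1])
E
```

```text
t 2.95 tcp [493.  -47.8 224.3] yawy -35.6 Rz [ 0. -0. -1.] F [-1.  -0.1  0.1] op 0.5 g 0.0 q6 0.35
wrist end_knob [([491.4, -46.0, 124.0], 0.8)]
wrist end_hinge [([441.8, -118.7, 127.2], 0.6)]
wrist mid_knob [([457.9, -132.2, 124.4], 0.95)]
wrist mid_hinge [([577.5, -165.4, 129.1], 0.88)]
```

View pics/w1.png

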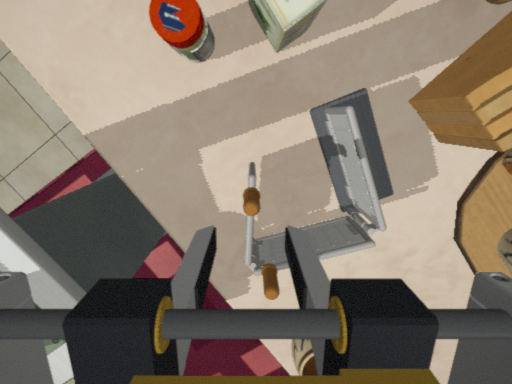

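The wrist view shows the end knob at (252,200), between the fingertips, and the mid knob at (270,280). These match the reported points. Next I lower onto the end knob and grip it.

Emit:
move_arm --pt "-0.004 0.004 -0.1 0 0 0 0.5" --pt "-0.004 0.004 -0.2 0 0 0 0.5" --pt "-0.004 0.004 -0.3 0 0 0 0.5" --pt "-0.004 0.004 -0.39 0 0 0 0.5" --pt "-0.004 0.004 -0.39 0 0 0 0.8" --pt "-0.004 0.004 -0.39 0 0 0 0.95" --pt "-0.004 0.004 -0.39 0 0 0 0.95" --pt "-0.004 0.004 -0.39 0 0 0 0.95" --newtons 12

```text
time: 4.2
tcp_pos: [491.8, -48.3, 128.0]
eef_rot: [[0.584, 0.811, 0.003], [0.811, -0.584, -0.001], [0.001, 0.003, -1.0]]
wrist_force: [0.4, -0.5, 1.8]
opening: 0.165
grip_force: 12.0
```

```bash
cat >> h.py <<'E'
def arc(p,c,degs):
    p=np.array(p[:2]);c=np.array(c)
    for d in degs:
        a=np.radians(d);R=np.array([[np.cos(a),-np.sin(a)],[np.sin(a),np.cos(a)]])
        q=c+R@(p-c)-p; print(d,np.round(q/250,3),round(d/180,4))
E
python3 - <<'E'
from h import *
s=st(); c=[441.5,-119]
arc(s["tcp_pos"],c,[-5*i for i in range(1,9)])
a=np.radians(-40);R=np.array([[np.cos(a),-np.sin(a)],[np.sin(a),np.cos(a)]])
arc(np.array(c)+R@(s["tcp_pos"][:2]-c),c,[-5*i for i in range(1,9)])
E
```

```text
t 4.2 tcp [491.8 -48.3 128. ] yawy -35.8 Rz [ 0.003 -0.001 -1.   ] F [ 0.4 -0.5  1.8] op 0.17 g 12.000162452459335 q6 0.35
-5 [ 0.024 -0.019] -0.0278
-10 [ 0.046 -0.039] -0.0556
-15 [ 0.066 -0.062] -0.0833
-20 [ 0.085 -0.086] -0.1111
-25 [ 0.101 -0.112] -0.1389
-30 [ 0.114 -0.139] -0.1667
-35 [ 0.126 -0.167] -0.1944
-40 [ 0.135 -0.196] -0.2222
-5 [ 0.006 -0.03 ] -0.0278
-10 [ 0.01 -0.06] -0.0556
-15 [ 0.011 -0.09 ] -0.0833
-20 [ 0.01 -0.12] -0.1111
-25 [ 0.005 -0.15 ] -0.1389
-30 [-0.001 -0.18 ] -0.1667
-35 [-0.011 -0.208] -0.1944
-40 [-0.023 -0.236] -0.2222
```

The opening is 15.5 mm, so the pin is gripped. Now the first 40° of the end fold.

Emit:
move_arm --pt "0.024 -0.019 0 0 0 -0.028 0.95" --pt "0.046 -0.039 0 0 0 -0.056 0.95" --pt "0.066 -0.062 0 0 0 -0.083 0.95" --pt "0.085 -0.086 0 0 0 -0.111 0.95" --pt "0.101 -0.112 0 0 0 -0.139 0.95" --pt "0.114 -0.139 0 0 0 -0.167 0.95" --pt "0.126 -0.167 0 0 0 -0.194 0.95" --pt "0.135 -0.196 0 0 0 -0.222 0.95"

```text
time: 5.2
tcp_pos: [526.9, -96.5, 128.2]
eef_rot: [[0.97, 0.244, 0.005], [0.244, -0.97, 0.0], [0.005, 0.001, -1.0]]
wrist_force: [3.5, 3.4, 1.0]
opening: 0.168
grip_force: 12.0
```

```bash
python3 - <<'E'
from h import *
s=st(); look(["top","side"],["end_hinge","mid_knob","end_knob"])
E
```

```text
t 5.2 tcp [526.9 -96.5 128.2] yawy -75.9 Rz [ 0.005  0.    -1.   ] F [3.5 3.4 1. ] op 0.17 g 11.997899562120438 q6 0.98
top end_hinge [([499.9, -477.4, -2.5], 0.18)]
top mid_knob []
top end_knob []
side end_hinge [([440.6, -121.4, 123.8], 0.67)]
side mid_knob [([456.9, -129.8, 123.0], 0.58)]
side end_knob [([528.9, -97.4, 125.9], 0.57)]
```

Emit:
move_arm --pt "0.006 -0.03 0 0 0 -0.028 0.95" --pt "0.01 -0.06 0 0 0 -0.056 0.95" --pt "0.011 -0.09 0 0 0 -0.083 0.95" --pt "0.01 -0.12 0 0 0 -0.111 0.95" --pt "0.005 -0.15 0 0 0 -0.139 0.95" --pt "-0.001 -0.18 0 0 0 -0.167 0.95" --pt "-0.009 -0.205 0 0 0 -0.19 0.95" --pt "-0.012 -0.212 0 0 0 -0.195 0.95"

```text
time: 6.6
tcp_pos: [524.8, -148.0, 128.2]
eef_rot: [[0.935, -0.355, 0.008], [-0.355, -0.935, 0.003], [0.006, -0.006, -1.0]]
wrist_force: [9.4, 6.4, 0.8]
opening: 0.168
grip_force: 12.0
```

```bash
python3 - <<'E'
from h import *
s=st(); look(["side"],["end_hinge","mid_knob","end_knob","mid_hinge"])
E
```

```text
t 6.6 tcp [ 524.8 -148.   128.2] yawy -110.8 Rz [ 0.008  0.003 -1.   ] F [9.4 6.4 0.8] op 0.17 g 12.002765759825706 q6 1.49
side end_hinge [([455.2, -136.1, 124.5], 0.71), ([437.8, -129.7, 126.5], 0.56)]
side mid_knob [([455.6, -140.6, 122.0], 0.59)]
side end_knob [([444.5, -320.1, 1.3], 0.73), ([527.0, -150.5, 126.7], 0.54)]
side mid_hinge [([578.8, -164.8, 124.4], 0.68)]
```

The mid knob shifted slightly, so the end panel now presses on the middle one. The knob spacing agrees with flat: 68 mm along and about 13 mm across. I'll release, lift and check.

Emit:
move_arm --pt "0 0 0 0 0 0 0.5" --pt "0 0 0 0 0 0 0.5" --pt "0 0 0 0 0 0 0.5" --pt "0 0 0.1 0 0 0 0.5" --pt "-0.06 0.01 0.25 0 0 0.06 0.5" --pt "-0.13 0.02 0.4 0 0 0.12 0.5" --pt "-0.2 0.03 0.4 0 0 0.18 0.5" --pt "-0.2 0.03 0.4 0 0 0.18 0.5"

```text
time: 7.85
tcp_pos: [470.6, -142.3, 226.9]
eef_rot: [[0.98, 0.198, -0.0], [0.198, -0.98, -0.0], [-0.0, 0.0, -1.0]]
wrist_force: [0.2, -1.3, 0.2]
opening: 0.502
grip_force: 0.0
```

```bash
python3 - <<'E'
from h import *
s=st(); im=look(["top","side","wrist"],["end_hinge","mid_knob","end_knob","mid_hinge"])
cv2.imwrite("pics/w2.png",im[:,:,::-1])
E
```

```text
t 7.85 tcp [ 470.6 -142.3  226.9] yawy -78.6 Rz [-0. -0. -1.] F [ 0.2 -1.3  0.2] op 0.5 g 0.0 q6 0.9
top end_hinge []
top mid_knob []
top end_knob []
top mid_hinge [([578.9, -165.4, 126.2], 0.79), ([442.4, 500.8, 2.0], 0.71)]
side end_hinge [([436.8, -127.0, 125.9], 0.91)]
side mid_knob [([456.3, -140.2, 121.4], 0.62)]
side end_knob [([529.3, -149.1, 125.3], 0.63)]
side mid_hinge [([577.5, -165.0, 123.7], 0.89)]
wrist end_hinge [([444.1, -127.4, 125.2], 0.89)]
wrist mid_knob [([457.1, -138.2, 121.0], 0.69)]
wrist end_knob [([528.8, -146.5, 124.0], 0.8)]
wrist mid_hinge [([579.2, -165.1, 126.4], 0.84), ([530.1, -146.6, 121.8], 0.67)]
```

View pics/w2.png

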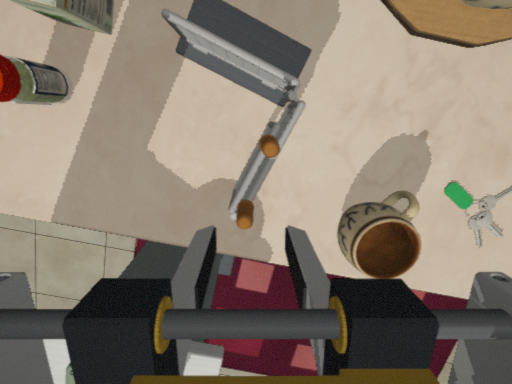

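```bash
python3 - <<'E'
import cv2
im=cv2.imread("pics/w2.png")[60:240,160:340]; cv2.imwrite("pics/w2c.png",cv2.resize(im,(600,600),interpolation=cv2.INTER_CUBIC))
E
```

```text
(no output)
```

View pics/w2c.png

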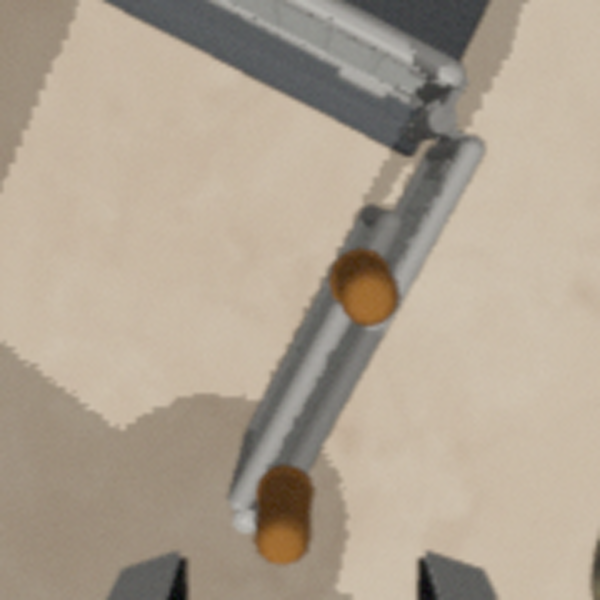

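The crop shows the end panel flat along the middle panel, which still stands open at about 1.48 rad. Next I turn the closing line along the panel and grip the mid knob.

Emit:
move_arm --pt "-0.01 0.003 0 0 0 0.05 0.5" --pt "-0.02 0.006 0 0 0 0.1 0.5" --pt "-0.03 0.01 0 0 0 0.15 0.5" --pt "-0.04 0.012 0 0 0 0.2 0.5" --pt "-0.052 0.013 0 0 0 0.25 0.5" --pt "-0.052 0.013 0 0 0 0.3 0.5" --pt "-0.052 0.013 0 0 0 0.34 0.5" --pt "-0.052 0.013 0 0 0 0.34 0.5"

```text
time: 9.6
tcp_pos: [458.5, -139.1, 226.8]
eef_rot: [[0.298, 0.955, 0.0], [0.955, -0.298, -0.0], [-0.0, 0.0, -1.0]]
wrist_force: [0.8, 0.5, -0.7]
opening: 0.502
grip_force: 0.0
```

```bash
python3 - <<'E'
from h import *
s=st(); im=look(["wrist"],["mid_knob","mid_hinge","guard"])
E
```

```text
t 9.6 tcp [ 458.5 -139.1  226.8] yawy -17.3 Rz [ 0. -0. -1.] F [ 0.8  0.5 -0.7] op 0.5 g 0.0 q6 -0.17
wrist mid_knob [([455.8, -140.1, 121.0], 0.66)]
wrist mid_hinge [([577.1, -164.5, 127.6], 0.58), ([439.8, -129.3, 127.5], 0.18)]
wrist guard [([603.6, -96.6, 1.4], 0.76)]
```

Emit:
move_arm --pt "-0.004 -0.002 -0.1 0 0 0 0.5" --pt "-0.006 -0.002 -0.2 0 0 0 0.5" --pt "-0.006 -0.002 -0.3 0 0 0 0.5" --pt "-0.006 -0.002 -0.4 0 0 0 0.5" --pt "-0.006 -0.002 -0.4 0 0 0 0.8" --pt "-0.006 -0.002 -0.4 0 0 0 0.95" --pt "-0.006 -0.002 -0.4 0 0 0 0.95" --pt "-0.006 -0.002 -0.4 0 0 0 0.95" --newtons 30

```text
time: 10.8
tcp_pos: [456.8, -139.7, 127.9]
eef_rot: [[0.296, 0.955, -0.0], [0.955, -0.296, -0.0], [-0.0, -0.0, -1.0]]
wrist_force: [-3.7, 1.2, 6.0]
opening: 0.163
grip_force: 30.0
```

```bash
python3 - <<'E'
from h import *
s=st(); c=np.array([578.2,-165.2]); p=s["tcp_pos"][:2]
print(np.linalg.norm(p-c),np.degrees(np.arctan2(*(p-c)[::-1])))
for k in (0,-32,-64):
    a=np.radians(k);R=np.array([[np.cos(a),-np.sin(a)],[np.sin(a),np.cos(a)]])
    print(k,c+R@(p-c));arc(c+R@(p-c),c,[-4*i for i in range(1,9)])
E
```

```text
t 10.8 tcp [ 456.8 -139.7  127.9] yawy -17.2 Rz [-0. -0. -1.] F [-3.7  1.2  6. ] op 0.16 g 30.001341998577118 q6 -0.18
124.0134463114548 168.13867241003825
0 [ 456.83449599 -139.70981948]
-4 [0.008 0.034] -0.0222
-8 [0.019 0.067] -0.0444
-12 [0.032 0.099] -0.0667
-16 [0.047 0.13 ] -0.0889
-20 [0.064 0.16 ] -0.1111
-24 [0.083 0.189] -0.1333
-28 [0.105 0.216] -0.1556
-32 [0.128 0.242] -0.1778
-32 [488.78395309 -79.26918235]
-4 [0.025 0.024] -0.0222
-8 [0.051 0.046] -0.0444
-12 [0.079 0.067] -0.0667
-16 [0.109 0.085] -0.0889
-20 [0.139 0.102] -0.1111
-24 [0.171 0.116] -0.1333
-28 [0.203 0.128] -0.1556
-32 [0.236 0.137] -0.1778
-64 [547.90728732 -44.94324791]
-4 [0.034 0.007] -0.0222
-8 [0.068 0.012] -0.0444
-12 [0.103 0.015] -0.0667
-16 [0.137 0.015] -0.0889
-20 [0.172 0.012] -0.1111
-24 [0.206 0.008] -0.1333
-28 [0.24  0.001] -0.1556
-32 [ 0.273 -0.009] -0.1778
```

Emit:
move_arm --pt "0.008 0.034 0 0 0 -0.022 0.95" --pt "0.019 0.067 0 0 0 -0.044 0.95" --pt "0.032 0.099 0 0 0 -0.067 0.95" --pt "0.047 0.13 0 0 0 -0.089 0.95" --pt "0.064 0.16 0 0 0 -0.111 0.95" --pt "0.083 0.189 0 0 0 -0.133 0.95" --pt "0.105 0.216 0 0 0 -0.156 0.95" --pt "0.128 0.242 0 0 0 -0.178 0.95"

```text
time: 11.8
tcp_pos: [488.1, -79.0, 127.9]
eef_rot: [[0.759, 0.651, -0.002], [0.651, -0.759, -0.0], [-0.002, -0.001, -1.0]]
wrist_force: [-5.5, 0.1, 7.8]
opening: 0.169
grip_force: 30.0
```

```bash
python3 - <<'E'
from h import *
st(); look(["side"],["mid_knob","end_knob","end_hinge"])
E
```

```text
t 11.8 tcp [488.1 -79.  127.9] yawy -49.4 Rz [-0.002 -0.    -1.   ] F [-5.5  0.1  7.8] op 0.17 g 30.001959800720215 q6 0.53
side mid_knob [([486.7, -76.2, 123.2], 0.7), ([479.1, -63.1, 127.7], 0.29)]
side end_knob [([542.5, -123.7, 126.4], 0.63)]
side end_hinge [([476.0, -63.7, 124.4], 0.74)]
```

Emit:
move_arm --pt "0.025 0.024 0 0 0 -0.022 0.95" --pt "0.051 0.046 0 0 0 -0.044 0.95" --pt "0.079 0.067 0 0 0 -0.067 0.95" --pt "0.109 0.085 0 0 0 -0.089 0.95" --pt "0.139 0.102 0 0 0 -0.111 0.95" --pt "0.171 0.116 0 0 0 -0.133 0.95" --pt "0.203 0.128 0 0 0 -0.156 0.95" --pt "0.236 0.137 0 0 0 -0.178 0.95"

```text
time: 13.0
tcp_pos: [547.5, -44.3, 128.0]
eef_rot: [[0.989, 0.149, -0.002], [0.149, -0.989, 0.001], [-0.001, -0.001, -1.0]]
wrist_force: [-5.5, 0.3, 6.6]
opening: 0.166
grip_force: 30.0
```

Emit:
move_arm --pt "0.017 0.004 0 0 0 -0.011 0.95" --pt "0.034 0.007 0 0 0 -0.022 0.95" --pt "0.051 0.01 0 0 0 -0.033 0.95" --pt "0.068 0.012 0 0 0 -0.044 0.95" --pt "0.085 0.014 0 0 0 -0.055 0.95" --pt "0.103 0.015 0 0 0 -0.067 0.95" --pt "0.12 0.015 0 0 0 -0.078 0.95" --pt "0.137 0.015 0 0 0 -0.089 0.95"

```text
time: 14.0
tcp_pos: [581.8, -40.7, 127.9]
eef_rot: [[0.992, -0.129, -0.001], [-0.129, -0.992, 0.001], [-0.001, -0.0, -1.0]]
wrist_force: [-5.0, 1.0, 5.4]
opening: 0.167
grip_force: 30.0
```

```bash
python3 - <<'E'
from h import *
st(); look(["side"],["mid_knob","end_knob","end_hinge"])
E
```

```text
t 14.0 tcp [581.8 -40.7 127.9] yawy -97.4 Rz [-0.001  0.001 -1.   ] F [-5.   1.   5.4] op 0.17 g 30.000933408737183 q6 1.48
side mid_knob [([580.9, -39.2, 121.9], 0.56)]
side end_knob [([584.9, -112.2, 126.8], 0.46)]
side end_hinge [([586.5, -23.7, 128.0], 0.84)]
```

Emit:
move_arm --pt "0.009 0 0 0 0 -0.006 0.95" --pt "0.017 0 0 0 0 -0.011 0.95" --pt "0.026 -0.001 0 0 0 -0.017 0.95" --pt "0.035 -0.002 0 0 0 -0.022 0.95" --pt "0.043 -0.003 0 0 0 -0.028 0.95"

```text
time: 14.82
tcp_pos: [592.6, -41.7, 128.0]
eef_rot: [[0.977, -0.215, -0.001], [-0.215, -0.977, 0.0], [-0.001, -0.0, -1.0]]
wrist_force: [-4.0, 0.9, 6.1]
opening: 0.161
grip_force: 30.0
```

```bash
python3 - <<'E'
from h import *
st(); look(["side"],["mid_knob","end_knob","end_hinge"])
E
```

```text
t 14.82 tcp [592.6 -41.7 128. ] yawy -102.4 Rz [-0.001  0.    -1.   ] F [-4.   0.9  6.1] op 0.16 g 30.00093251466751 q6 1.57
side mid_knob [([589.3, -37.6, 124.0], 0.62)]
side end_knob [([589.2, -109.8, 123.5], 0.5)]
side end_hinge [([533.4, 122.6, -3.5], 0.73), ([595.8, -24.6, 125.6], 0.58)]
```

Emit:
move_arm --pt "0.009 -0.001 0 0 0 -0.006 0.95" --pt "0.017 -0.003 0 0 0 -0.011 0.95" --pt "0.026 -0.005 0 0 0 -0.017 0.95" --pt "0.026 -0.005 0 0 0 -0.017 0.95"

```text
time: 15.52
tcp_pos: [596.5, -42.2, 127.9]
eef_rot: [[0.964, -0.266, -0.007], [-0.266, -0.964, 0.002], [-0.007, 0.0, -1.0]]
wrist_force: [-12.3, 1.6, 10.5]
opening: 0.165
grip_force: 30.0
```

The force has risen to 12 N, so it is on the stop. A little more push, then release, lift and check.

Emit:
move_arm --pt "0.006 -0.001 0 0 0 0 0.95" --pt "0.012 -0.003 0 0 0 0 0.95" --pt "0.012 -0.003 0 0 0 0 0.95"

```text
time: 15.9
tcp_pos: [597.0, -42.3, 127.8]
eef_rot: [[0.964, -0.265, -0.013], [-0.265, -0.964, 0.003], [-0.013, 0.001, -1.0]]
wrist_force: [-17.8, 2.6, 15.5]
opening: 0.167
grip_force: 30.0
```

Emit:
move_arm --pt "0 0 0 0 0 0 0.5" --pt "0 0 0 0 0 0 0.5" --pt "0 0 0 0 0 0 0.5" --pt "0 0 0.1 0 0 0 0.5" --pt "0 0 0.25 0 0 0 0.5" --pt "-0.1 0 0.4 0 0 0 0.5" --pt "-0.25 0 0.45 0 0 0 0.5" --pt "-0.35 0 0.45 0 0 0 0.5"

```text
time: 16.9
tcp_pos: [515.1, -44.1, 241.1]
eef_rot: [[0.964, -0.266, 0.004], [-0.266, -0.964, -0.001], [0.004, -0.0, -1.0]]
wrist_force: [-0.3, 0.1, 0.1]
opening: 0.501
grip_force: 0.0
```

```bash
python3 - <<'E'
from h import *
st(); im=look(["top","side","wrist"],["mid_knob","end_knob","end_hinge","mid_hinge","guard"])
cv2.imwrite("pics/w3.png",im[:,:,::-1])
for n in ["mug","tea_box","spice_jar","wafer","honey","keys"]: print(n,[np.round(d["centre"]) for d in ctrl.place_of("side",n)[:1]])
E
```

```text
t 16.9 tcp [515.1 -44.1 241.1] yawy -105.4 Rz [ 0.004 -0.001 -1.   ] F [-0.3  0.1  0.1] op 0.5 g 0.0 q6 1.59
top mid_knob []
top end_knob []
top end_hinge []
top mid_hinge [([577.4, -166.1, 126.7], 0.58)]
top guard [([602.9, -98.4, -0.6], 0.55)]
side mid_knob [([595.5, -40.3, 122.2], 0.68), ([592.7, -114.5, 125.1], 0.28)]
side end_knob [([593.6, -115.1, 125.4], 0.56), ([534.8, 125.2, -3.9], 0.34)]
side end_hinge [([604.5, -25.4, 126.8], 0.68), ([495.8, -474.4, 0.6], 0.21)]
side mid_hinge [([577.7, -163.6, 122.1], 0.65)]
side guard [([604.1, -98.0, 2.1], 0.69), ([495.5, -473.8, 1.3], 0.67)]
wrist mid_knob [([596.4, -42.0, 119.9], 0.77)]
wrist end_knob [([592.4, -110.8, 124.7], 0.95), ([653.6, 186.0, -1.2], 0.68)]
wrist end_hinge [([603.0, -24.7, 129.5], 0.8)]
wrist mid_hinge [([576.0, -167.1, 125.8], 0.73)]
wrist guard [([606.1, -95.4, -0.1], 0.92)]
mug [array([ 447., -317.,    1.])]
tea_box [array([630.,  89.,   0.])]
spice_jar [array([533., 124.,  -2.])]
wafer [array([437., 502.,  -4.])]
honey [array([652., 190.,  -2.])]
keys [array([ 496., -473.,    2.])]
```

View pics/w3.png

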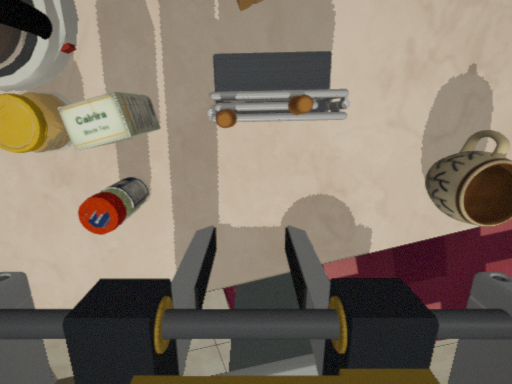

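```bash
python3 - <<'E'
import cv2
im=cv2.imread("pics/w3.png")[40:140,200:360]; cv2.imwrite("pics/w3c.png",cv2.resize(im,(800,500),interpolation=cv2.INTER_CUBIC))
E
```

```text
(no output)
```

View pics/w3c.png

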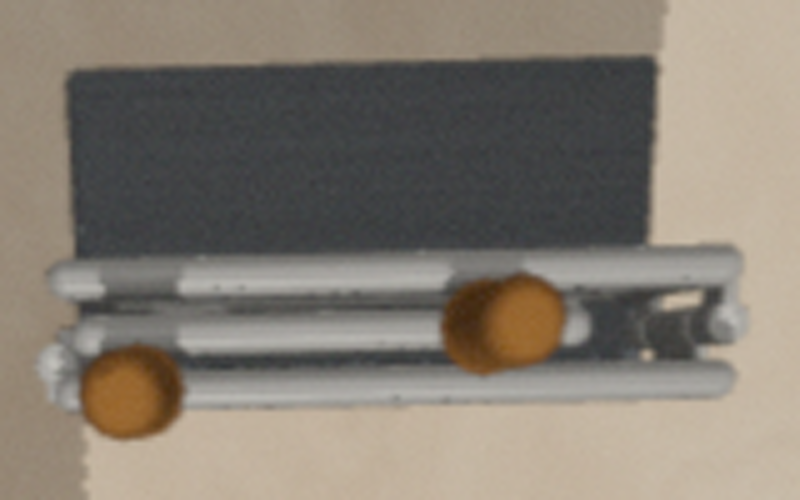

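The crop shows the three panels parallel, with the end panel between the other two. The surrounding things are within measurement noise of where they started, and the gripper is clear. I'm handing the job in.

```bash
python3 -c "
from rig import ctrl
print(ctrl.finish_job())"
```

```text
the job is handed in; nothing more can be done
None
```

I folded the end panel flat onto the middle panel while that stood open (about 1.5 rad), then swung both flat against the back panel, released and handed the job in. The last pictures show all three parallel and nothing around them moved; the judge's verdict was not returned.

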